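# Stack a filter holder and key its cap home

## Task

Assemble the filter holder: over its centre post put first the wide filter support, flange down, then the white spacer tube, and last the metal cap. The square head of the post may stand at any angle, so with light pressure turn the cap by its grip until you feel it drop over the square, then press it home on the spacer with about 12 N for a moment, never with more than 25 N on the cap, and let go. Leave everything else on the bench where it is.

Things in the scene. Friction and masses are not known exactly. Their poses are not given: they have to be found in the camera images.
- holder_top (a point): The filter holder, fixed to the bench: dark round steel foot 110 across with a short bright handle stub; on it a round aluminium seat 68 across; in its middle an upright steel post. This point: on the post's axis at the seat's top face, 20 above the bench, z up. The seat is sprung: it gives way from about 5 N (the stack's weight included), then 2 N per mm, 6 mm at most.
- post_shoulder (a point): On the post's axis, 76 above the seat: here its round part (20 across) ends and its square head begins: 14 x 14, 12 tall. The post turns stiffly (0.08 N m) about its axis; the heading of the square is NOT measured, can be anything and does not follow this point's axes.
- post_tip (a point): Top of the post, 94 above the seat: the square head ends 6 below it (88 above the seat) and a cone, 14 to 6 across, leads up to it. The post is sprung: pushed down it gives way from about 2.6 N, then 0.9 N per mm, to a hard stop after 5 mm. This point is where the tip is when not pushed.
- support_center (a point): The filter support, loose, plain steel: a flat flange 68 across and 6 thick with a ring of small dark holes, and on it a collar 36 across that rises to 34 above the underside; a bore 22.4 across goes right through. This point: on its axis, 17 above its underside, z up. Grip the collar. It stands flange down on the bench and goes so on the seat.
- spacer_center (a point): The spacer, loose: a plain white tube 44 across, 34 tall, with a through bore 22.4 across. This point is its centre, 17 above its underside; z along its axis, up. It goes on top of the support's collar.
- cap_center (a point): The cap, loose, aluminium: a round body 48 across and 40 tall with an upright grip bar on top, 66 tall in all. This point is on its axis, 33 above its underside (half-way up); x along the bar, y across it, z up. Home, its underside rests on the spacer, 68 above the unloaded seat.
- cap_grip (a point): Centre of the cap's grip bar, 53 above the cap's underside, on its axis. The bar is 42 long (x), 12 thick (y), 26 tall (40 to 66 above the underside).
- cap: Centre of the cap's underside. Here opens a round bore 21.6 across, 10 deep, then a square socket 16.5 wide, 24 deep, sides parallel to the bar's x and y. It passes the post's square at any of four headings, within about 0.1 to 0.2 rad; else it stops on the corners, underside 78 above the seat: 10 too high (5 with the post pushed to its stop).
- spacer: Centre of the spacer's underside.
- holder: The holder's foot with all it carries (seat and post): centre of its underside, on the bench, on the post's axis.
- flask: Bystander, leave alone: a closed conical glass flask, 80 across its foot, 118 tall. Origin: centre of its underside.
- bottle: Bystander, leave alone: an amber reagent bottle, 64 across, 150 tall. Origin: centre of its underside.
- mortar: Bystander, leave alone: a white porcelain bowl, 96 across, 55 tall. Origin: centre of its underside.
- calculator: Bystander, leave alone: a flat black desk calculator, 150 x 85 x 16. Origin: centre of its underside.
- pen: Bystander, leave alone: a blue pen, 140 long, 10 thick. Origin: centre of its underside.
- spatula: Bystander, leave alone: a measuring spoon with a white handle, 170 long. Origin: centre of its underside.
- beaker: Bystander, leave alone: a glass beaker, 68 across, 85 tall. Origin: centre of its underside.
There are look-alikes about, which are no part of the job. What is shaped like the cap but pink is not meant.

How it is judged (in metres and radians):
On the way, in this order (a step that is already met when the one before it is completed fails the run):
1. the filter support sits flange down on the seat, around the post (z of support_center in the frame of holder_top between 0.014 and 0.02 m and horizontal distance between support_center and holder_top below 0.004 m and angle between support_center's own z axis and vertical below 0.12 rad), for 0.2 s.
2. the spacer sits on the support, around the post (all of step 1 and z of spacer_center in the frame of holder_top between 0.048 and 0.054 m and horizontal distance between spacer_center and holder_top below 0.004 m and angle between spacer_center's own z axis and vertical below 0.12 rad), for 0.2 s.
3. the cap, over the square head, is pressed home on the spacer with at least 5 N (z of cap_center in the frame of holder_top below 0.1025 m and horizontal distance between cap_center and holder_top below 0.004 m and contact force between cap and spacer above 5 N), for 0.1 s.
At the end, for the whole second after the job is handed in: The support lies on the seat, the spacer on it and the cap, keyed over the square head, on the spacer: support and spacer within 3 mm of their height, the cap no more than 2.5 mm above its height, each within 4 mm of the post's axis and upright to 0.12 rad; cap at rest and released (all of step 2 and z of cap_center in the frame of holder_top between 0.0945 and 0.1035 m and horizontal distance between cap_center and holder_top below 0.004 m and angle between cap_center's own z axis and vertical below 0.12 rad and linear speed of cap below 0.02 m/s and contact force between the fingers and cap below 0.1 N); the robot touches nothing.
It fails at once if the cap pressed on the post with more than 25 N (contact force between cap and holder above 25 N).
It fails at once if the cap pressed on the spacer with more than 25 N (contact force between cap and spacer above 25 N).
It fails at once if a bystander moved more than 30 mm (distance of any of flask, bottle, mortar, calculator, pen, spatula, beaker from where it was at the start of the episode above 0.03 m).
It also fails if it takes over 72 s, if anything falls off the work surface, if the arm or the gripper's body presses on something with over 40 N, if the wrist force passes 120 N, or if a joint passes its speed limit or range.

## Robot

A 7-joint arm with a two-finger parallel gripper is mounted at the origin on the work surface. World frame = base frame: x ahead of the robot, y to its left, z up, the work surface at z = 0. Lengths are in mm, angles in rad, forces in N, time in s.
With the tool pointing down it reaches from about 425 to 950 mm from the base axis. Payload 4.7 kg.
Tool frame: the origin (TCP) lies at the very end of the fingers, on their centre line; the grasp point (between the pads) lies 19 mm behind it; z points along the fingers, y is the direction in which the jaws open and shut (so a half turn about z gives the same grasp; the last joint's range is limited). The gripper opens to 85 mm and grips with 20 to 120 N. Pads are 22 mm wide; open, the fingers measure 114 mm over their backs; the gripper's body (76 mm by 85 mm) begins 54 mm behind the grasp point. The pads swing forward as they close: fully open they stand 13 mm farther back than shut.
Start: joints at [-1.333, 0.469, -0.049, 1.532, 0.024, 1.141, -0.082], TCP at [177.919, 651.148, 231.335] pointing down, gripper open.
Joint ranges: [-2.59, 2.59], [-0.33, 1.99], [-1.39, 1.29], [0.1, 2.45], [-1.04, 4.18], [0.21, 1.99], [-2.66, 2.66]. Speed limits (rad/s): [2.57, 2.57, 3.14, 3.14, 3.14, 3.14, 3.14].

## Interface

Orientations are given as a rotation vector (axis times angle).
In Python, from station import readout, viewer, arm gives the robot as it stands.
- The arm moves only by the shell command python3 -m jog 'ROWS' [FORCE]. ROWS is JSON, a list of rows, each a list of 7 numbers: the opening, from 0 (shut) to 1 (fully open), then the shift along the tool's x, y, z in m, then the turn, a rotation vector about the tool's x, y, z in rad. In form: [[grip, x, y, z, wx, wy, wz], ...]. A call has 1 to 12 rows; each row is the pose to reach, as a shift and turn from the pose commanded when the call began, along the tool's axes at that moment; what a row does not reach only later rows make up. A row lasts 1/10 s, in which the tool goes at most 50 mm and 8.59 degrees, less where a joint would pass 70% of its speed; a pose out of reach is approached as far as the arm can. A call with a gripper value outside its range is refused whole. The fingers move at their own pace and stop on an object; FORCE is the grip in N (left out, the last holds). Time passes only in rows, so rows that repeat a pose let the fingers close. It gives the time, the measured TCP pose, the force and the opening at its end, in the units of the state.
- readout.sense(): the state, without advancing time (a new reading comes with each control period).
- viewer.get_image(name): name is "scene" or "top"; returns a dict with "frame" (400x640x3 uint8, red, green, blue), "depth" (400x640 float32, mm along the optical axis (not along the pixel's ray), 0 where there is no reading), "fx", "fy", "cx", "cy" (pixels), "pose" (4x4, takes a point from camera to world coordinates). Camera axes: x right, y up, looking along -z (the intrinsics and any distortion apply to the point x, -y, -z); pixel columns grow to the right and rows downward; lengths in mm; the calibration is good to about 2 mm. A picture is of the moment at which its call begins.
- arm.hand_in(): hands the job in, once; it reports no verdict.
The state is a dict: "clock": time; "qpos": joint angles; "joint_vel": joint speeds; "effort": joint torques, N m; "tool_pos": TCP position; "ee_rot": TCP orientation; "force": force on the tool from outside, world axes, zero at the start; "wrist_torque": the same for the moment, N m; "finger_gap": finger opening in mm.
Only numpy, scipy, OpenCV 4.12 (cv2) and the standard library are available. Lean on these libraries where they do the work, as an engineer would, in place of code of your own. Each camera call takes 0.05 s, during which the arm holds its last target. There are 200 camera calls.

## Working session

There is one attempt and no reset: what is moved stays moved. The work goes in short steps, Python scripts to look and compute and a shell command to move; the robot and the scene stay as the last step left them, time stands still between calls to the robot, and variables do not carry over. Pictures are saved under pics/ and viewed, about 8 in all and at most 12, crops included, and the job is handed in when it is done.

```bash
ls; mkdir -p pics
python3 - <<'E'
from station import readout, viewer
import cv2,numpy as np
for n in ("scene","top"):
    d=viewer.get_image(n); np.savez(f"pics/{n}0.npz",**d)
    cv2.imwrite(f"pics/{n}0.png",d["frame"][:,:,::-1]); print(n,d["fx"],d["fy"],d["cx"],d["cy"],d["pose"].round(3).tolist(),[k for k in d])
print(readout.sense())
E
```

```text
pics
scene 370.31887373902066 370.31887373902066 321.1202502144446 199.89111992801446 [[-0.522, -0.662, 0.537, 1097.77], [0.853, -0.411, 0.323, 337.934], [0.007, 0.627, 0.779, 885.09], [0.0, 0.0, 0.0, 1.0]] ['frame', 'depth', 'fx', 'fy', 'cx', 'cy', 'pose']
top 383.2845728919304 383.2845728919304 318.536710400513 203.36829872585847 [[0.028, 0.984, -0.174, 349.718], [-1.0, 0.027, -0.01, 8.955], [-0.005, 0.174, 0.985, 1280.565], [0.0, 0.0, 0.0, 1.0]] ['frame', 'depth', 'fx', 'fy', 'cx', 'cy', 'pose']
{'clock': 0.1, 'qpos': array([-1.33288554,  0.4693961 , -0.04859278,  1.53353393,  0.02409769,
        1.14103592, -0.08231415]), 'joint_vel': array([-0.0016505 , -0.00125383, -0.0002066 , -0.00350195, -0.00032493,
       -0.00043989, -0.00020388]), 'effort': array([ 5.14688254e-04, -5.11514246e+01, -4.71390761e-02, -2.38390088e+01,
        1.07389197e-02,  4.24997939e-03, -2.05720420e-05]), 'tool_pos': array([177.81916578, 650.62189377, 230.3597244 ]), 'ee_rot': array([-4.17822423e-01, -3.11350429e+00,  2.79439542e-03]), 'force': array([-0.1718807 ,  0.42443648, -0.12561733]), 'wrist_torque': array([ 0.01945499, -0.02977822,  0.03717099]), 'finger_gap': 85.3067826504606}
```

View pics/top0.png

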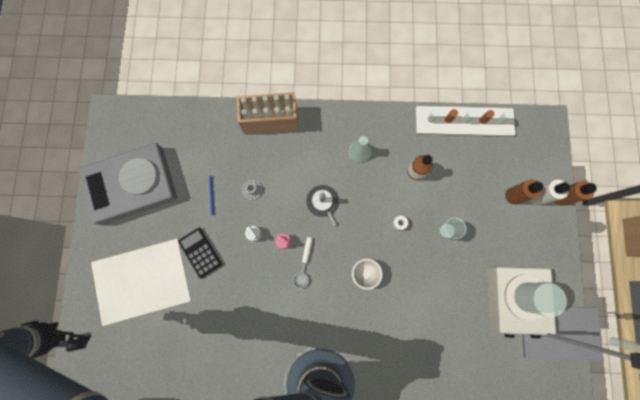

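View pics/scene0.png

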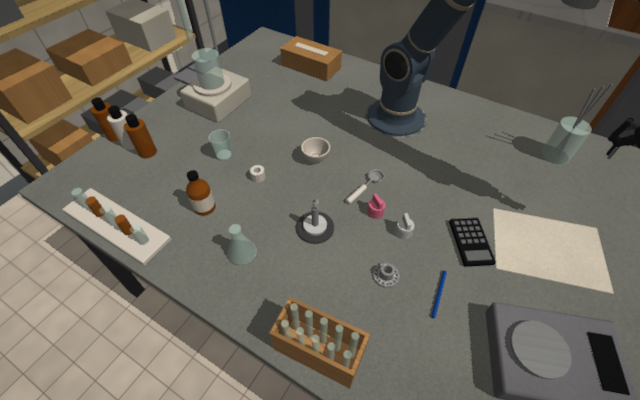

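The top view shows the holder at (321,201), support (252,189), spacer (401,223), cap (253,233) and the pink decoy (284,241). The scene view shows the same items at (315,227), (387,273), (257,173), (405,227) and (376,206).

```bash
cat > h.py <<'E'
import numpy as np,cv2
from station import readout, viewer
def load(n): return dict(np.load(f"pics/{n}.npz"))
def cloud(d):
    v,u=np.mgrid[0:400,0:640]; z=d["depth"].astype(float)
    c=np.stack([(u-d["cx"])/d["fx"]*z,-(v-d["cy"])/d["fy"]*z,-z,np.ones_like(z)],-1)
    p=(c@d["pose"].T)[...,:3]; p[z<=0]=np.nan; return p
def ray(d,u,v,h):
    r=d["pose"][:3,:3]@np.array([(u-d["cx"])/d["fx"],-(v-d["cy"])/d["fy"],-1]); o=d["pose"][:3,3]
    return o+r*(h-o[2])/r[2]
def pix(d,p):
    q=d["pose"][:3,:3].T@(np.asarray(p,float)-d["pose"][:3,3]); return d["cx"]-d["fx"]*q[0]/q[2], d["cy"]+d["fy"]*q[1]/q[2]
E
python3 - <<'E'
from h import *
G={"holder":(321,201),"support":(252,189),"spacer":(401,223),"cap":(253,233)}
S={"holder":(315,227),"support":(387,273),"spacer":(257,173),"cap":(405,227)}
for n,g in (("top0",G),("scene0",S)):
    d=load(n);P=cloud(d)
    print(n,"bench z",np.nanmedian(P[180:230,340:380,2]) if n=="top0" else np.nanmedian(P[160:200,230:245,2]))
    tiles=[]
    for k,(u,v) in g.items():
        c=ray(d,u,v,15)
        m=(np.hypot(P[...,0]-c[0],P[...,1]-c[1])<60)&(P[...,2]>4)
        q=P[m]; print(k,"guess",c.round(0),"n",m.sum(),"zmax",q[:,2].max().round(1))
        for a,b in ((4,12),(12,26),(26,38),(38,46),(46,62),(62,75),(75,125)):
            s=q[(q[:,2]>a)&(q[:,2]<=b)]
            if len(s)>2: print("   ",a,b,len(s),"mid",((s.min(0)+s.max(0))/2).round(1)[:2],"mean",s.mean(0).round(1),"ext",np.ptp(s,axis=0).round(0)[:2])
        t=d["frame"][v-30:v+30,u-30:u+30,::-1]; tiles.append(cv2.resize(t,(200,200),interpolation=cv2.INTER_CUBIC) if 0 else cv2.resize(t,(200,200),interpolation=cv2.INTER_NEAREST))
    if n=="top0": T=np.hstack(tiles)
    else: cv2.imwrite("pics/crops.png",np.vstack([T,np.hstack(tiles)]))
E
```

```text
top0 bench z -1.4748934282583832
holder guess [581.  13.  15.] n 785 zmax 116.0
    4 12 417 mid [583.4  11.6] mean [582.1  10.9   8.2] ext [110. 111.]
    12 26 312 mid [584.   11.9] mean [581.3   9.8  17.8] ext [99. 98.]
    26 38 4 mid [585.9   5.2] mean [582.    5.1  29.5] ext [21. 23.]
    38 46 3 mid [579.   13.4] mean [578.2  13.4  43.1] ext [ 6. 13.]
    46 62 5 mid [579.   11.8] mean [578.   11.4  53.6] ext [ 8. 16.]
    62 75 5 mid [579.7   8.7] mean [578.3   8.9  66.8] ext [ 8. 16.]
    75 125 39 mid [584.3  10.4] mean [582.5  10.6  99.7] ext [18. 19.]
support guess [616. 248.  15.] n 233 zmax 35.8
    4 12 150 mid [609.8 244.7] mean [615.2 249.8   6.2] ext [101. 108.]
    12 26 21 mid [613.1 247.5] mean [614.7 246.1  20.8] ext [30. 31.]
    26 38 62 mid [615.6 250.9] mean [615.4 251.3  32.2] ext [35. 34.]
spacer guess [ 514. -254.   15.] n 159 zmax 38.7
    4 12 20 mid [ 515.2 -254.4] mean [ 507.2 -248.6    6.3] ext [ 86. 103.]
    12 26 19 mid [ 509.6 -243.5] mean [ 511.3 -242.2   19.2] ext [33. 35.]
    26 38 119 mid [ 513.4 -249. ] mean [ 513.7 -248.7   32.1] ext [44. 
[... 1418 characters left out ...]
103. 102.]
    12 26 57 mid [ 517.6 -245.1] mean [ 521.1 -243.5   19.5] ext [36. 37.]
    26 38 122 mid [ 513.  -250.6] mean [ 515.  -248.4   33.8] ext [46. 47.]
    38 46 4 mid [ 513.1 -246.3] mean [ 516.6 -250.9   38.5] ext [33. 37.]
cap guess [456. 233.  15.] n 372 zmax 70.5
    4 12 56 mid [455.7 236.4] mean [466.1 236.4   6.4] ext [113. 110.]
    12 26 50 mid [476.6 233.6] mean [482.2 235.   18.9] ext [25. 46.]
    26 38 46 mid [470.5 233.9] mean [480.7 234.7  32.4] ext [37. 46.]
    38 46 121 mid [465.9 232.7] mean [469.5 232.9  41.1] ext [47. 47.]
    46 62 37 mid [467.6 233.3] mean [471.6 234.4  53.7] ext [31. 33.]
    62 75 62 mid [464.9 233.5] mean [466.2 233.8  66.6] ext [37. 31.]
```

View pics/crops.png

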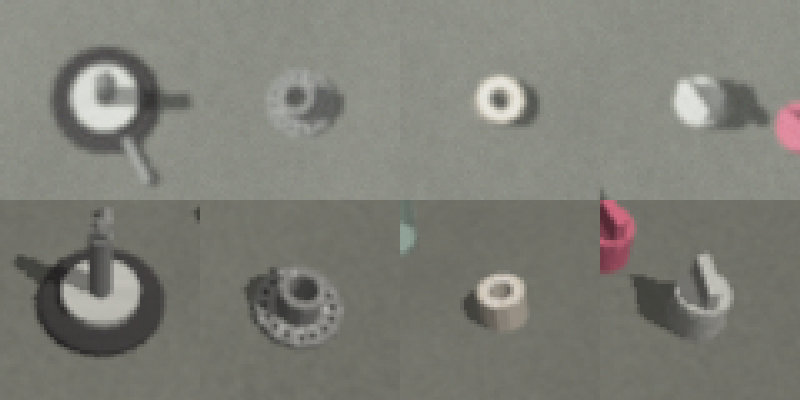

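Both views agree to within about 2 mm: holder (584.5, 11), support (615.3, 250.7), spacer (513.2, −249.8), cap (465.3, 234). I'll move above the support and turn the tool to x=+Y, y=+X.

```bash
python3 -m jog '[[1,-0.5275,-0.271,0.081,0,0,1.304],[1,-0.5275,-0.271,0.081,0,0,1.304],[1,-0.5275,-0.271,0.081,0,0,1.304],[1,-0.5275,-0.271,0.081,0,0,1.304],[1,-0.5275,-0.271,0.081,0,0,1.304],[1,-0.5275,-0.271,0.081,0,0,1.304],[1,-0.5275,-0.271,0.081,0,0,1.304],[1,-0.5275,-0.271,0.081,0,0,1.304],[1,-0.5275,-0.271,0.081,0,0,1.304],[1,-0.5275,-0.271,0.081,0,0,1.304],[1,-0.5275,-0.271,0.081,0,0,1.304],[1,-0.5275,-0.271,0.081,0,0,1.304]]' 30
python3 - <<'E'
from h import *
for n in("top0","scene0"):
    P=cloud(load(n)); q=P[(np.hypot(P[...,0]-465,P[...,1]-234)<30)&(P[...,2]>60)][:,:2]
    r=cv2.minAreaRect(q.astype(np.float32)); w,V=np.linalg.eigh(np.cov(q.T)); print(r, np.degrees(np.arctan2(V[1,1],V[0,1])), w)
E
```

```text
clock: 1.3
tool_pos: [616.3, 249.1, 149.6]
ee_rot: [-2.221, -2.221, 0.001]
force: [-0.1, 0.8, 0.1]
finger_gap: 85.4
((465.8020324707031, 234.5461883544922), (38.76930618286133, 11.771286964416504), 38.49571228027344) -139.8109153822407 [ 12.49531854 132.91419999]
((465.1988525390625, 233.26895141601562), (41.265953063964844, 11.762687683105469), 38.70018768310547) -141.2523814107232 [ 13.98512132 156.72650904]
```

```bash
python3 -m jog '[[1,0,0,0.05,0,0,0],[1,0,0,0.1,0,0,0],[1,0,0,0.137,0,0,0],[1,0,0,0.137,0,0,0],[1,0,0,0.137,0,0,0]]'
python3 - <<'E'
from h import *
d=viewer.get_image("scene"); s=readout.sense(); print(s["tool_pos"],s["force"])
t=d["frame"][210:320,310:460,::-1]; cv2.imwrite("pics/g1.png",cv2.resize(t,None,fx=4,fy=4,interpolation=1))
E
```

```text
clock: 1.8
tool_pos: [615.4, 250.6, 13.4]
ee_rot: [-2.221, -2.221, 0.001]
force: [1.0, 0.3, 1.2]
finger_gap: 85.4
[616.66426736 251.08842015  14.99465355] [1.2859447  0.05917044 1.11652445]
```

View pics/g1.png

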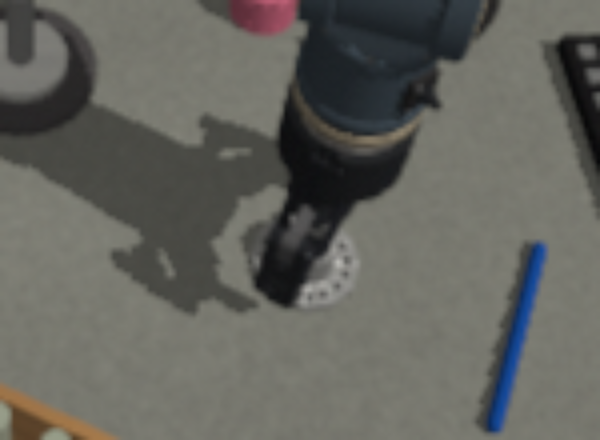

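The fingers straddle the support's collar at crop (295,260). Next I close and lift.

```bash
python3 -m jog '[[0.2,0,0,0,0,0,0],[0.2,0,0,0,0,0,0],[0.2,0,0,0,0,0,0],[0.2,0,0,0,0,0,0],[0.2,0,0,0,0,0,0],[0.2,0,0,0,0,0,0],[0.2,0,0,0,0,0,0],[0.2,0,0,0,0,0,0]]' 40
python3 - <<'E'
from station import readout
s=readout.sense();print(s["finger_gap"],s["force"],s["tool_pos"])
E
```

```text
clock: 2.65
tool_pos: [616.0, 251.1, 14.9]
ee_rot: [2.221, 2.222, 0.003]
force: [-1.5, 0.3, 6.4]
finger_gap: 34.8
34.76703162813947 [-1.51435869  0.3235381   6.40606869] [615.97290618 251.10433268  14.92388903]
```

```bash
python3 -m jog '[[0.2,0,0,-0.03,0,0,0],[0.2,0,0,-0.08,0,0,0],[0.2,0,0,-0.13,0,0,0],[0.2,-0.04,-0.005,-0.14,0,0,0],[0.2,-0.09,-0.011,-0.14,0,0,0],[0.2,-0.14,-0.018,-0.14,0,0,0],[0.2,-0.19,-0.0245,-0.14,0,0,0],[0.2,-0.23,-0.03,-0.14,0,0,0],[0.2,-0.2395,-0.031,-0.14,0,0,0],[0.2,-0.2395,-0.031,-0.14,0,0,0],[0.2,-0.2395,-0.031,-0.14,0,0,0]]'
python3 - <<'E'
from h import *
s=readout.sense();print(s["finger_gap"],s["force"])
T=[]
for n,(r,c) in {"scene":(130,240),"top":(130,240)}.items():
    d=viewer.get_image(n); np.savez(f"pics/{n}1.npz",**d)
    T.append(cv2.resize(d["frame"][r:r+130,c:c+130,::-1],(400,400),interpolation=1))
cv2.imwrite("pics/g2.png",np.hstack(T))
E
```

```text
clock: 3.75
tool_pos: [584.5, 12.8, 153.3]
ee_rot: [-2.219, -2.223, -0.002]
force: [-0.2, -0.0, 0.3]
finger_gap: 35.3
35.32424685405501 [-0.19643124 -0.01711068  0.27859871]
```

View pics/g2.png

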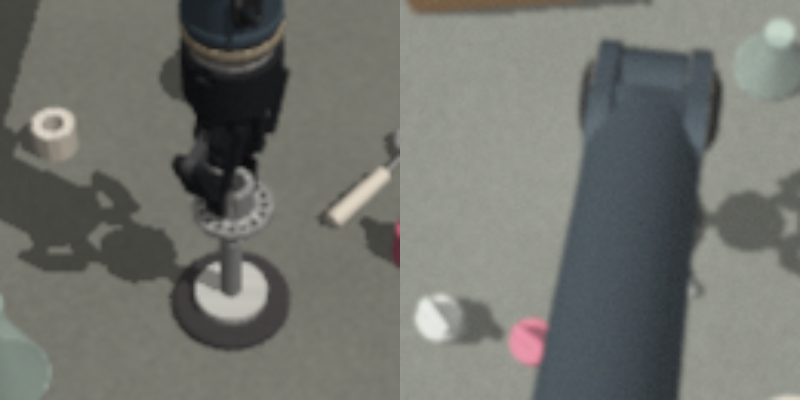

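The support is held over the post at scene crop (235,195), and its axis lines up with the post at column 231 or so. Now I lower it.

```bash
python3 -m jog '[[0.2,0,0,0.02,0,0,0],[0.2,0,0,0.035,0,0,0],[0.2,0,0,0.05,0,0,0],[0.2,0,0,0.065,0,0,0],[0.2,0,0,0.08,0,0,0],[0.2,0,0,0.08,0,0,0]]'; python3 -m jog '[[0.2,0,0,0.015,0,0,0],[0.2,0,0,0.025,0,0,0],[0.2,0,0,0.025,0,0,0]]'
```

```text
clock: 4.45
tool_pos: [583.7, 11.1, 70.8]
ee_rot: [-2.221, -2.221, 0.003]
force: [2.2, -0.2, -2.0]
finger_gap: 35.3
clock: 4.75
tool_pos: [583.8, 11.1, 46.8]
ee_rot: [-2.221, -2.221, 0.002]
force: [1.2, 0.1, -1.6]
finger_gap: 35.1
```

```bash
python3 -m jog '[[0.2,0,0,0.003,0,0,0],[0.5,0,0.001,0.003,0,0,0],[0.6,0,0.001,0.003,0,0,0],[0.8,0,0.001,0.003,0,0,0],[0.8,0,0.001,0.003,0,0,0],[0.8,0,0.001,-0.03,0,0,0],[1,0,0.001,-0.08,0,0,0],[1,0,0.001,-0.12,0,0,0],[1,-0.05,-0.012,-0.12,0,0,0],[1,-0.1,-0.026,-0.12,0,0,0],[1,-0.15,-0.04,-0.12,0,0,0],[1,-0.2,-0.055,-0.12,0,0,0]]'
python3 - <<'E'
from h import *
d=viewer.get_image("scene");P=cloud(d)
q=P[(np.hypot(P[...,0]-584.5,P[...,1]-11)<45)]
for a,b in ((14,24),(24,32),(32,50),(50,60),(60,100),(100,120)):
    s=q[(q[:,2]>a)&(q[:,2]<=b)]; print(a,b,len(s), *( (((s.min(0)+s.max(0))/2).round(1),s.mean(0).round(1)) if len(s) else ()))
cv2.imwrite("pics/g3.png",cv2.resize(d["frame"][180:260,270:370,::-1],None,fx=6,fy=6,interpolation=1))
E
```

```text
clock: 5.95
tool_pos: [530.9, -183.0, 168.8]
ee_rot: [2.22, 2.222, 0.001]
force: [0.9, 0.0, -0.3]
finger_gap: 85.4
14 24 57 [598.1  11.8  19.1] [604.9  20.9  18.7]
24 32 225 [583.2  10.3  27.9] [590.2  16.   27.1]
32 50 50 [581.7   7.2  41. ] [593.8  16.6  40.9]
50 60 77 [583.8  10.4  55.3] [588.6  12.8  55.1]
60 100 66 [585.7  12.8  80.6] [589.4  13.8  81.6]
100 120 35 [584.1  10.5 108.9] [586.4  11.  108.7]
```

View pics/g3.png

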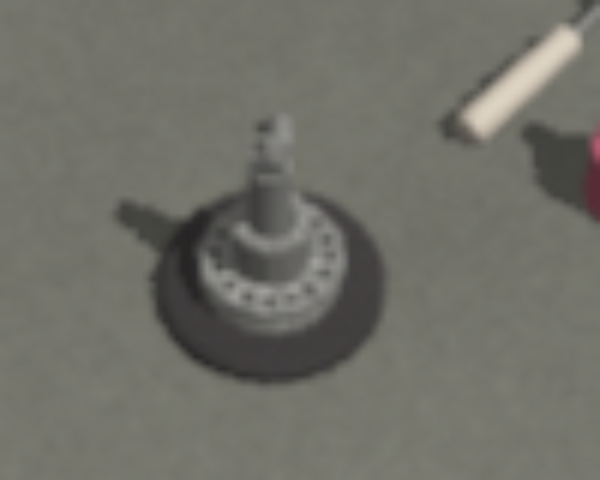

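The support is seated around the post (crop (275,260)): collar top near 55, flange top near 27. Next is the spacer.

```bash
python3 -m jog '[[1,-0.04,-0.01,0,0,0,0],[1,-0.061,-0.016,0.03,0,0,0],[1,-0.061,-0.016,0.07,0,0,0],[1,-0.061,-0.016,0.07,0,0,0],[1,-0.061,-0.016,0.07,0,0,0]]'
```

```text
clock: 6.5
tool_pos: [515.6, -241.8, 98.4]
ee_rot: [-2.22, -2.221, 0.0]
force: [-0.2, -0.4, 0.2]
finger_gap: 85.8
```

```bash
python3 -m jog '[[1,-0.008,-0.0022,0.03,0,0,0],[1,-0.008,-0.0022,0.06,0,0,0],[1,-0.008,-0.0022,0.09,0,0,0],[1,-0.008,-0.0022,0.09,0,0,0]]'; python3 -m jog '[[0.35,0,0,0,0,0,0],[0.35,0,0,0,0,0,0],[0.35,0,0,0,0,0,0],[0.35,0,0,0,0,0,0],[0.35,0,0,0,0,0,0],[0.35,0,0,0,0,0,0],[0.35,0,0,0,0,0,0]]'
```

```text
clock: 6.9
tool_pos: [512.8, -248.8, 7.1]
ee_rot: [-2.217, -2.221, 0.001]
force: [-0.1, -0.5, -0.1]
finger_gap: 85.6
clock: 7.6
tool_pos: [514.9, -250.9, 10.7]
ee_rot: [2.219, 2.22, 0.003]
force: [-0.6, 1.1, 7.6]
finger_gap: 43.5
```

```bash
python3 -m jog '[[0.35,0,0,-0.03,0,0,0],[0.35,0,0,-0.08,0,0,0],[0.35,0,0,-0.13,0,0,0],[0.35,0.04,0.012,-0.14,0,0,0],[0.35,0.085,0.025,-0.14,0,0,0],[0.35,0.13,0.038,-0.14,0,0,0],[0.35,0.17,0.049,-0.14,0,0,0],[0.35,0.21,0.06,-0.14,0,0,0],[0.35,0.25,0.07,-0.14,0,0,0],[0.35,0.2605,0.0715,-0.14,0,0,0],[0.35,0.2605,0.0715,-0.14,0,0,0],[0.35,0.2605,0.0715,-0.14,0,0,0]]'
python3 - <<'E'
from h import *
s=readout.sense();print(s["tool_pos"],s["finger_gap"],s["force"])
d=viewer.get_image("scene")
cv2.imwrite("pics/g4.png",cv2.resize(d["frame"][150:260,250:380,::-1],None,fx=5,fy=5,interpolation=1))
E
```

```text
clock: 8.8
tool_pos: [584.5, 8.4, 148.9]
ee_rot: [2.222, 2.219, -0.0]
force: [-0.0, -0.9, -0.6]
finger_gap: 43.4
[584.54516118   8.41062732 148.86078458] 43.365014605657585 [-0.0131022  -0.90648161 -0.64068567]
```

View pics/g4.png

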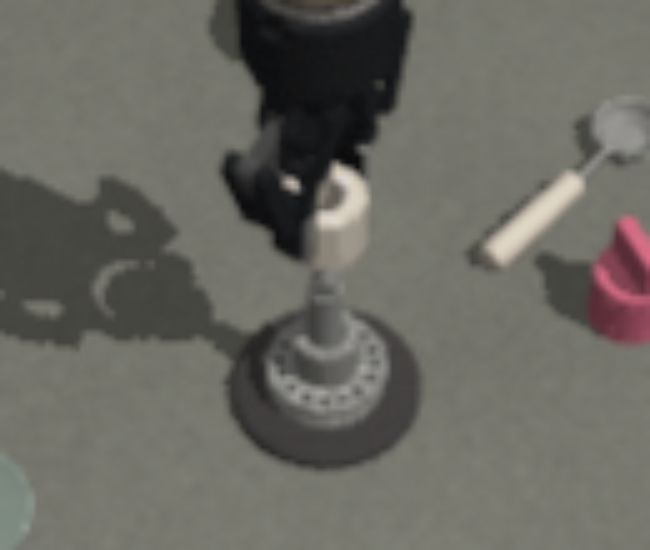

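The spacer's right edge (crop column 370) minus its half-width puts its axis at column 327 or so, in line with the post. Lowering.

```bash
python3 -m jog '[[0.35,0,0,0.02,0,0,0],[0.35,0,0,0.03,0,0,0],[0.35,0,0,0.04,0,0,0],[0.35,0,0,0.05,0,0,0],[0.35,0,0,0.05,0,0,0]]'
```

```text
clock: 9.35
tool_pos: [584.0, 9.5, 96.9]
ee_rot: [-2.221, -2.22, 0.003]
force: [-0.1, -0.1, -0.6]
finger_gap: 43.7
```

```bash
python3 -m jog '[[0.35,0,0,0.01,0,0,0],[0.35,0,0,0.02,0,0,0],[0.35,0,0,0.028,0,0,0],[0.35,0,0,0.028,0,0,0]]'; python3 -m jog '[[0.35,0,0,0.004,0,0,0],[0.35,0,0,0.007,0,0,0],[0.35,0,0,0.007,0,0,0]]'
```

```text
clock: 9.75
tool_pos: [584.2, 9.9, 68.9]
ee_rot: [-2.221, -2.221, 0.003]
force: [-0.4, -1.6, -0.7]
finger_gap: 43.5
clock: 10.05
tool_pos: [585.1, 10.1, 63.8]
ee_rot: [-2.221, -2.221, -0.001]
force: [-2.1, 0.7, 5.2]
finger_gap: 43.6
```

```bash
python3 -m jog '[[0.6,0,0,0,0,0,0],[0.8,0,0,0,0,0,0],[1,0,0,0,0,0,0],[1,0,0,-0.03,0,0,0],[1,0,0,-0.08,0,0,0],[1,0,0,-0.12,0,0,0],[1,0.04,-0.02,-0.12,0,0,0.14],[1,0.08,-0.04,-0.12,0,0,0.28],[1,0.12,-0.06,-0.12,0,0,0.42],[1,0.16,-0.08,-0.12,0,0,0.56],[1,0.2,-0.1,-0.12,0,0,0.7],[1,0.22,-0.117,-0.12,0,0,0.84]]'
python3 - <<'E'
from h import *
s=readout.sense();print(s["tool_pos"],s["finger_gap"],s["ee_rot"])
d=viewer.get_image("scene");P=cloud(d)
q=P[(np.hypot(P[...,0]-584.5,P[...,1]-11)<45)]
for a,b in ((14,24),(24,32),(32,50),(50,60),(60,84),(84,94),(94,107),(107,120)):
    s=q[(q[:,2]>a)&(q[:,2]<=b)]; print(a,b,len(s), *( (((s.min(0)+s.max(0))/2).round(1),s.mean(0).round(1)) if len(s) else ()))
cv2.imwrite("pics/g5.png",cv2.resize(d["frame"][150:260,250:430,::-1],None,fx=4,fy=4,interpolation=1))
E
```

```text
clock: 11.25
tool_pos: [466.1, 234.0, 183.2]
ee_rot: [-2.933, -1.121, -0.001]
force: [0.0, 0.3, 0.5]
finger_gap: 85.5
[466.10364498 234.02362871 183.21586529] 85.50508058235366 [-2.93343884e+00 -1.12054359e+00 -5.15760094e-04]
14 24 46 [594.6  20.4  19.3] [605.3  22.9  19.8]
24 32 214 [584.   11.   27.8] [592.   16.4  27.3]
32 50 37 [591.4  12.4  39.8] [595.1  18.   39.7]
50 60 13 [597.1  15.3  57.4] [600.5  18.3  57.8]
60 84 87 [589.6  15.9  71.9] [597.5  20.8  72.1]
84 94 136 [583.6  10.8  88.6] [587.5  13.4  88.8]
94 107 24 [584.7  11.9 100.1] [588.3  13.2  98.1]
107 120 27 [584.7  10.  112.1] [585.9  10.6 111. ]
```

View pics/g5.png

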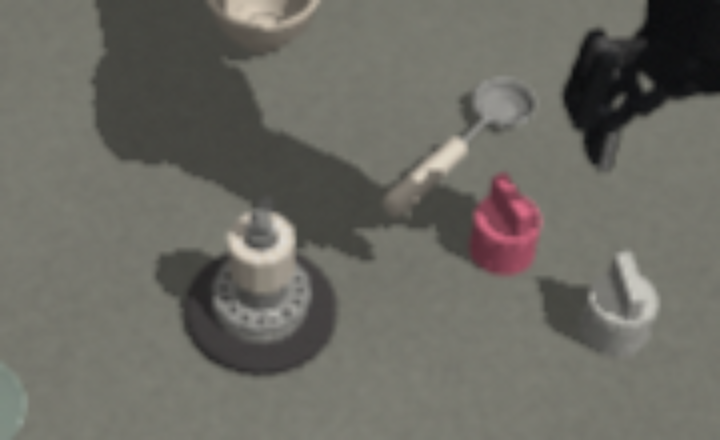

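The spacer is seated (top at about 88.6). The cap is still at crop (625,300), next to the pink one. Now I descend over the cap's grip bar.

```bash
python3 -m jog '[[1,0,0,0.03,0,0,0.041],[1,0,0,0.08,0,0,0.041],[1,0,0,0.12,0,0,0.041],[1,0,0,0.137,0,0,0.041],[1,0,0,0.137,0,0,0.041]]'; python3 -m jog '[[0.05,0,0,0,0,0,0],[0.05,0,0,0,0,0,0],[0.05,0,0,0,0,0,0],[0.05,0,0,0,0,0,0],[0.05,0,0,0,0,0,0],[0.05,0,0,0,0,0,0],[0.05,0,0,0,0,0,0],[0.05,0,0,0,0,0,0],[0.05,0,0,0,0,0,0],[0.05,0,0,0,0,0,0]]' 60
```

```text
clock: 11.8
tool_pos: [466.0, 228.8, 43.8]
ee_rot: [2.955, 1.062, -0.009]
force: [0.5, 0.4, 0.1]
finger_gap: 85.5
clock: 12.8
tool_pos: [467.7, 230.1, 46.3]
ee_rot: [-2.956, -1.062, 0.001]
force: [-1.2, -0.4, 0.0]
finger_gap: 10.5
```

```bash
python3 -m jog '[[0.05,0,0,-0.03,0,0,0],[0.05,0,0,-0.08,0,0,0],[0.05,0,0,-0.13,0,0,0],[0.05,-0.005,0.03,-0.14,0,0,0],[0.05,-0.015,0.075,-0.14,0,0,0],[0.05,-0.024,0.12,-0.14,0,0,0],[0.05,-0.033,0.165,-0.14,0,0,0],[0.05,-0.042,0.21,-0.14,0,0,0],[0.05,-0.049,0.243,-0.14,0,0,0],[0.05,-0.049,0.2443,-0.14,0,0,0],[0.05,-0.049,0.2443,-0.14,0,0,0],[0.05,-0.049,0.2443,-0.14,0,0,0]]'
python3 - <<'E'
from h import *
s=readout.sense();print(s["tool_pos"],s["finger_gap"],s["force"])
d=viewer.get_image("scene");P=cloud(d);s=readout.sense();print(s["tool_pos"],s["force"])
q=P[(np.hypot(P[...,0]-584.5,P[...,1]-11)<40)]
for a,b in ((120,136),(136,150),(150,165),(165,178),(176,186)):
    s=q[(q[:,2]>a)&(q[:,2]<=b)]; print(a,b,len(s), *( (((s.min(0)+s.max(0))/2).round(1),s.mean(0).round(1),np.ptp(s,axis=0).round(0)) if len(s) else ()))
cv2.imwrite("pics/g6.png",cv2.resize(d["frame"][130:260,250:400,::-1],None,fx=5,fy=4.5,interpolation=1))
E
```

```text
clock: 14.0
tool_pos: [584.9, 11.9, 185.8]
ee_rot: [-2.954, -1.064, 0.001]
force: [1.0, -1.0, -1.8]
finger_gap: 10.7
[584.87594837  11.91871464 185.76415148] 10.656684757455528 [ 1.03772045 -1.03389449 -1.8024402 ]
[584.86458796  12.27822658 185.85686563] [-0.50554151 -0.43073739 -1.33685363]
120 136 0
136 150 40 [593.4  11.8 144.2] [599.2  20.9 145.5] [29. 48. 12.]
150 165 69 [593.7  17.2 157.5] [599.5  21.7 157.7] [29. 38. 15.]
165 178 61 [589.2  14.6 171.5] [598.3  21.3 171.8] [37. 42. 13.]
176 186 116 [585.5  12.4 181. ] [592.1  17.  180.4] [43. 47. 10.]
```

View pics/g6.png

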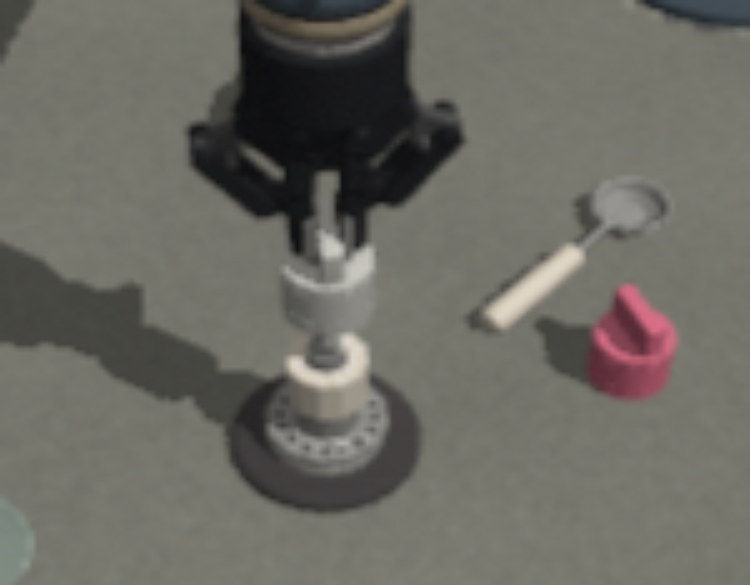

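The cap is held at crop (330,290), within about 2 px of the post (column 327). I correct by 1.5 mm and lower it over the cone.

```bash
python3 -m jog '[[0.05,-0.001,0.001,0.01,0,0,0],[0.05,-0.001,0.001,0.02,0,0,0],[0.05,-0.001,0.001,0.03,0,0,0],[0.05,-0.001,0.001,0.037,0,0,0],[0.05,-0.001,0.001,0.037,0,0,0],[0.05,-0.001,0.001,0.037,0,0,0]]'; python3 -m jog '[[0.05,0,0,0.003,0,0,0],[0.05,0,0,0.004,0,0,0],[0.05,0,0,0.004,0,0,0]]';python3 -m jog '[[0.05,0,0,0.002,0,0,0],[0.05,0,0,0.002,0,0,0],[0.05,0,0,0.002,0,0,0]]'
```

```text
clock: 14.65
tool_pos: [585.4, 9.0, 149.0]
ee_rot: [2.957, 1.062, -0.001]
force: [-0.1, -0.0, -1.5]
finger_gap: 10.7
clock: 14.95
tool_pos: [585.4, 9.0, 145.3]
ee_rot: [-2.957, -1.062, -0.0]
force: [0.1, -0.0, -0.9]
finger_gap: 11.0
clock: 15.25
tool_pos: [585.7, 9.0, 143.7]
ee_rot: [2.957, 1.062, 0.001]
force: [0.3, 0.0, 0.7]
finger_gap: 10.4
```

```bash
python3 -m jog '[[0.05,0.0006,-0.0008,0.001,0,0,0],[0.05,0.0006,-0.0008,0.002,0,0,0],[0.05,0.0006,-0.0008,0.002,0,0,0],[0.05,0.0006,-0.0008,0.002,0,0,0]]'
```

```text
clock: 15.65
tool_pos: [585.6, 9.8, 141.5]
ee_rot: [2.956, 1.062, 0.001]
force: [-0.2, -1.3, 2.7]
finger_gap: 10.4
```

```bash
python3 -m jog '[[0.05,0,0,0.0005,0,0,-0.08],[0.05,0,0,0.0005,0,0,-0.15],[0.05,0,0,0.0005,0,0,-0.15]]';  python3 -m jog '[[0.05,0,0,0,0,0,-0.08],[0.05,0,0,0,0,0,-0.15],[0.05,0,0,0,0,0,-0.15]]'; python3 -m jog '[[0.05,0,0,0,0,0,-0.08],[0.05,0,0,0,0,0,-0.15],[0.05,0,0,0,0,0,-0.15]]'
```

```text
clock: 15.95
tool_pos: [586.0, 10.1, 141.2]
ee_rot: [2.869, 1.281, 0.003]
force: [1.7, 0.4, 3.7]
finger_gap: 10.8
clock: 16.25
tool_pos: [585.8, 10.4, 141.2]
ee_rot: [-2.765, -1.49, -0.002]
force: [1.0, 1.1, 3.4]
finger_gap: 10.5
clock: 16.55
tool_pos: [585.5, 10.3, 141.0]
ee_rot: [-2.647, -1.692, -0.001]
force: [1.0, 0.6, 4.1]
finger_gap: 10.4
```

```bash
python3 -m jog '[[0.05,0,0,0,0,0,-0.08],[0.05,0,0,0,0,0,-0.15],[0.05,0,0,0,0,0,-0.15]]';  python3 -m jog '[[0.05,0,0,0,0,0,-0.08],[0.05,0,0,0,0,0,-0.15],[0.05,0,0,0,0,0,-0.15]]'; python3 -m jog '[[0.05,0,0,0,0,0,-0.08],[0.05,0,0,0,0,0,-0.15],[0.05,0,0,0,0,0,-0.15]]'
```

```text
clock: 16.85
tool_pos: [585.3, 10.2, 140.9]
ee_rot: [-2.513, -1.885, -0.001]
force: [0.3, 0.5, 4.1]
finger_gap: 10.9
clock: 17.15
tool_pos: [585.3, 10.1, 140.8]
ee_rot: [-2.365, -2.067, -0.0]
force: [0.1, -0.1, 4.5]
finger_gap: 10.6
clock: 17.45
tool_pos: [585.3, 10.0, 140.8]
ee_rot: [-2.204, -2.239, -0.0]
force: [-0.3, 0.7, 3.3]
finger_gap: 10.6
```

```bash
python3 -m jog '[[0.05,0,0,0,0,0,-0.07],[0.05,0,0,0,0,0,-0.12],[0.05,0,0,0,0,0,-0.12]]';  python3 -m jog '[[0.05,0,0,0,0,0,-0.07],[0.05,0,0,0,0,0,-0.12],[0.05,0,0,0,0,0,-0.12]]'; python3 -m jog '[[0.05,0,0,0,0,0,-0.07],[0.05,0,0,0,0,0,-0.12],[0.05,0,0,0,0,0,-0.12]]'
```

```text
clock: 17.75
tool_pos: [584.9, 10.1, 140.2]
ee_rot: [-2.065, -2.366, 0.001]
force: [0.1, 0.5, 0.4]
finger_gap: 10.5
clock: 18.05
tool_pos: [584.6, 9.9, 139.9]
ee_rot: [-1.919, -2.486, 0.002]
force: [0.7, -0.3, -1.4]
finger_gap: 10.5
clock: 18.35
tool_pos: [584.5, 9.9, 140.0]
ee_rot: [-1.766, -2.596, 0.002]
force: [-0.1, -0.5, -2.0]
finger_gap: 10.6
```

The force fell from +4 N to −1.5 N, the cap's own weight, so the square has entered the socket. I turn back slightly and lower.

```bash
python3 -m jog '[[0.05,0,0,0,0,0,0.08],[0.05,0,0,0.003,0,0,0.08],[0.05,0,0,0.004,0,0,0.08],[0.05,0,0,0.004,0,0,0.08]]'; python3 -m jog '[[0.05,0,0,0.002,0,0,0],[0.05,0,0,0.002,0,0,0]]'; python3 -m jog '[[0.05,0,0,0.0015,0,0,0],[0.05,0,0,0.0015,0,0,0]]'
```

```text
clock: 18.75
tool_pos: [584.9, 10.1, 136.3]
ee_rot: [-1.865, -2.527, 0.001]
force: [0.2, -0.7, -1.2]
finger_gap: 10.0
clock: 18.95
tool_pos: [585.1, 10.0, 134.5]
ee_rot: [-1.865, -2.527, 0.001]
force: [-0.3, -0.0, -1.6]
finger_gap: 10.4
clock: 19.15
tool_pos: [585.5, 10.0, 133.7]
ee_rot: [1.866, 2.527, 0.001]
force: [-1.3, 0.3, 2.8]
finger_gap: 10.3
```

```bash
python3 -m jog '[[0.05,0,0,0.001,0,0,0],[0.05,0,0,0.001,0,0,0]]'; python3 -m jog '[[0.05,0,0,0.001,0,0,0],[0.05,0,0,0.001,0,0,0]]'; python3 -m jog '[[0.05,0,0,0.001,0,0,0],[0.05,0,0,0.001,0,0,0]]'
```

```text
clock: 19.35
tool_pos: [585.6, 10.0, 132.8]
ee_rot: [1.866, 2.527, 0.001]
force: [-1.0, 0.5, 5.1]
finger_gap: 10.4
clock: 19.55
tool_pos: [585.7, 10.0, 132.2]
ee_rot: [1.866, 2.527, 0.001]
force: [-2.3, 0.2, 6.4]
finger_gap: 10.7
clock: 19.75
tool_pos: [585.7, 10.0, 131.6]
ee_rot: [1.866, 2.527, 0.002]
force: [-2.9, -0.0, 10.9]
finger_gap: 10.7
```

```bash
python3 -m jog '[[0.05,0,0,0,0,0,0],[0.05,0,0,0,0,0,0],[0.05,0,0,0,0,0,0]]'; python3 -m jog '[[0.05,0,0,-0.002,0,0,0],[0.05,0,0,-0.0035,0,0,0],[0.05,0,0,-0.0035,0,0,0]]'
```

```text
clock: 20.05
tool_pos: [585.7, 10.0, 131.6]
ee_rot: [1.866, 2.527, 0.002]
force: [-3.0, 0.5, 10.0]
finger_gap: 10.5
clock: 20.35
tool_pos: [585.6, 10.0, 133.9]
ee_rot: [1.865, 2.527, 0.001]
force: [0.0, 0.2, 1.5]
finger_gap: 10.3
```

Pressed home at about 12 N for 0.3 s and then unloaded. Release, rise, look.

```bash
python3 -m jog '[[0.3,0,0,0,0,0,0],[0.6,0,0,0,0,0,0],[1,0,0,0,0,0,0],[1,0,0,0,0,0,0],[1,0,0,-0.03,0,0,0],[1,0,0,-0.08,0,0,0],[1,0,0,-0.13,0,0,0],[1,0,-0.05,-0.15,0,0,0],[1,0,-0.1,-0.15,0,0,0],[1,0,-0.15,-0.15,0,0,0],[1,0,-0.15,-0.15,0,0,0]]'
python3 - <<'E'
from h import *
s=readout.sense();print(s["tool_pos"],s["force"])
d=viewer.get_image("scene");P=cloud(d)
q=P[(np.hypot(P[...,0]-584.5,P[...,1]-11)<45)]
for a,b in ((24,32),(60,84),(84,94),(94,120),(124,135),(138,146),(148,165)):
    s=q[(q[:,2]>a)&(q[:,2]<=b)]; print(a,b,len(s), *( (((s.min(0)+s.max(0))/2).round(1),s.mean(0).round(1)) if len(s) else ()))
cv2.imwrite("pics/g7.png",cv2.resize(d["frame"][130:260,250:430,::-1],None,fx=4,fy=4,interpolation=1))
E
```

```text
clock: 21.45
tool_pos: [436.4, -36.5, 283.3]
ee_rot: [-1.868, -2.522, 0.001]
force: [0.2, -0.2, -1.0]
finger_gap: 85.2
[436.37187344 -36.45203056 283.31592314] [ 0.23316755 -0.19126044 -0.99031491]
24 32 208 [584.2  10.5  27.8] [592.   16.1  27.3]
60 84 81 [591.3  16.   72.1] [597.9  20.5  71.5]
84 94 28 [594.4  13.   88.7] [599.6  20.3  89.2]
94 120 108 [594.   12.3 106.9] [599.7  19.4 106.4]
124 135 120 [590.3   9.8 129.4] [594.6  13.9 129.3]
138 146 31 [587.3  11.2 142. ] [589.   11.9 141.9]
148 165 81 [583.9   9.4 152.8] [585.8  10.5 153.6]
```

View pics/g7.png

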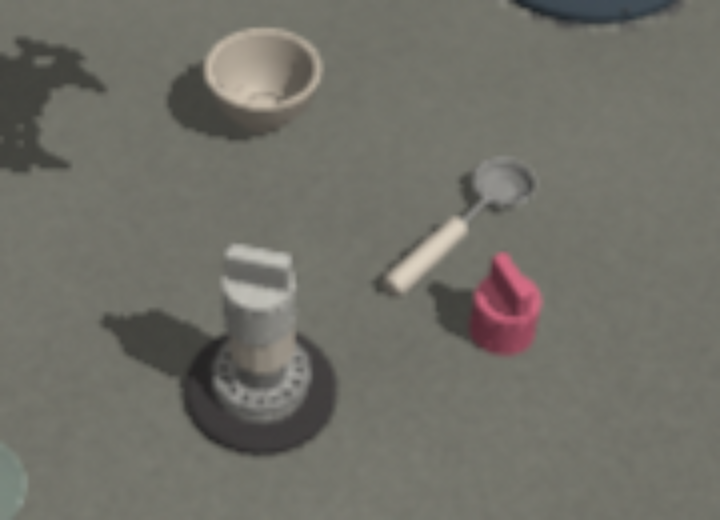

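The stack stands upright at crop (262,330). The bar top reads about 154, which is the home height, and the body top about 129 (128 expected). The pink cap, spoon and bowl show no sign of having been touched.

```bash
python3 -c "
from station import arm
print(arm.hand_in())"
```

```text
the job is handed in; nothing more can be done
None
```

The filter holder is assembled and handed in at about 21.5 s of the 72 s allowed; the hand-in gives no verdict, so I can't confirm it passed.

- **Support:** I let it go about 10 mm above the seat, because the post tip would have hit the gripper's body any lower. The next picture showed it seated around the post: flange top near 27 mm and collar top near 55 mm above the bench (26 and 54 expected).
- **Spacer:** I lowered it until I felt contact at about 5 N. Its top then measured about 88.6 mm (88 expected).
- **Cap:** I turned it about 1 rad under about 5 N until the force fell from +4 N to −1.5 N, which is the cap's own weight, so it had dropped over the square. I then pressed it home at about 12 N for 0.3 s, unloaded and let go. The readings I took while pressing stayed below about 13 N.

**Last check:** after letting go, the cap's bar top measured about 154 mm above the bench, which is the home height, and its body top about 129 mm (128 expected). The stack was within about 2 mm of the post's axis and upright. The arm was clear of everything, and the objects in view looked untouched; I did not measure the other bystanders again. No check failed.

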